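# Seat the specimen carrier in the inspection stage and clip it

## Robot

A 6-joint arm with a two-finger parallel gripper is mounted at the origin on the work surface. World frame = base frame: x ahead of the robot, y to its left, z up, the work surface at z = 0. Lengths are in mm, angles in rad, forces in N, time in s.
With the tool pointing down it reaches from about 250 to 800 mm from the base axis. Payload 8.5 kg.
Tool frame: the origin (TCP) lies midway between the tips of the shut fingers; the grasp point (between the pads) lies 19 mm behind it; z points along the fingers, y is the line along which they close (so a half turn about z gives the same grasp; the last joint's range is limited). The gripper opens to 85 mm and grips with 20 to 120 N. Pads are 22 mm wide; open, the fingers measure 114 mm over their backs; the gripper's body (76 mm by 85 mm) begins 54 mm behind the grasp point. The pads swing forward as they close: fully open they stand 13 mm farther back than shut.
Start: joints at [1.248, 0.238, -0.013, 1.319, 0, 1.571], TCP at [166.526, 497.843, 231.276] pointing down, gripper open.
Joint ranges: [-2.66, 2.66], [-1.03, 1.9], [-1.14, 1.46], [-1.82, 2.27], [-1.45, 1.34], [-3.14, 3.14]. Speed limits (rad/s): [2.22, 2.22, 2.79, 3.14, 3.14, 3.14].

## Interface

Orientations are given as a unit quaternion [x, y, z, w].
In Python, from plant import arm gives the robot as it stands.
- The arm moves only by the tool carry_out, never from a script. Its argument "plan" is a list of rows, each a list of 3 entries, a list of its own where there are three numbers: the shift along the world's x, y, z in m, then the turn about the world's z in rad, then the closure, from -1 (fully open) to 1 (shut). A call has 1 to 20 rows; each row is the pose to reach, as a shift and turn from the pose commanded when the call began; what a row does not reach only later rows make up. A row lasts 1/10 s, in which the tool goes at most 50 mm and 8.59 degrees, less where a joint would pass 70% of its speed; a pose out of reach is approached as far as the arm can. A call with a gripper value outside its range is refused whole. The fingers move at their own pace and stop on an object; "squeeze" is the grip in N (left out, the last holds). Time passes only in rows, so rows that repeat a pose let the fingers close. It gives the time, the measured TCP pose, the force, the opening and the grip force at its end, in the units of the state.
- arm.read_state(): the state, without advancing time (a new reading comes with each control period).
- arm.camera(name): name is "side" or "top" or "wrist"; returns the picture (400x640x3 uint8, red, green, blue); there is no depth.
- arm.camera_params(name): a dict with "K" (3x3 intrinsics, pixels), "origin" and "orientation" of the camera in the world. Camera axes: x right, y down, z forward; pixel columns grow to the right and rows downward; lengths in mm; the calibration is good to about 2 mm. A picture is of the moment at which its call begins: read the wrist's pose just before it. camera_params takes no time and is no camera call; for the wrist camera it gives the pose at the moment of the call.
- arm.sign_off(): hands the job in; it is judged then, once.
The state is a dict: "time_s": time; "q": joint angles; "qvel": joint speeds; "effort": joint torques, N m; "eef_pos": TCP position; "orientation": TCP orientation; "contact_force": force on the tool from outside, world axes, zero at the start; "ft_torque": the same for the moment, N m; "grip_width": opening from 0.0 (shut) to 1.0 (fully open); "gripper_force": force on a finger pad.
Only numpy, scipy, OpenCV 4.12 (cv2) and the standard library are available. Lean on these libraries where they do the work, as an engineer would, in place of code of your own. Each camera call takes 0.05 s, during which the arm holds its last target. There are 200 camera calls.

## Task

On the inspection stage, slide the thin flat white specimen carrier until two edges of its ceramic base go under the lips of the two aluminium stops and lie flush against both of them, dragging it by pressing lightly on its top: it cracks if pressed with over 25 N, and the fingers must not touch the dark stage plate or its glass. Then swing the steel clip by its black post over the seated carrier, fully to its end stop, and let go. Leave everything else where it is.

Things in the scene. Friction and masses are not known exactly. Their poses are not given: they have to be found in the camera images.
- stage: inspection stage fixed to the bench: cream base 340 x 230 mm on levelling feet (height differs by up to 12 mm), carrying plate, stops and clip. Origin on its centre, 67 mm below the dark plate's upper face; x points away from its near side, y to its left, z up
- plate: dark flat plate 300 x 260 x 12 mm with a flush glass window, fixed on the stage, axes as the stage. Origin at the centre of its underside, straight above the stage's origin; upper face 12 mm above it. The specimen carrier slides on it easily (friction about 0.25). Fingers must not touch it
- nest_corner (a point): inner corner of the two aluminium stops, level with the dark plate's upper face, axes as the stage, at its x = +75, y = +65 mm
- stops: the two aluminium stops in an L, fixed on the dark plate, axes as the stage; origin straight above the stage's origin, level with the plate's upper face. From the inner corner the far stop runs 103 mm along -y, the left stop 93 mm along -x; both 12 mm thick, 9 mm high, lips overhanging inwards by 6 mm with a 5.5 mm gap underneath
- substrate: specimen carrier: white ceramic base 110 (x) x 85 (y) x 3 mm; on it, centred, a flat cover 94 x 69 mm whose top is 5 to 8 mm above the underside (it differs with the specimen: find it by touch). 0.15 kg, cracks above 25 N. Origin: centre of its underside. Starts near and right of the stops, turned up to 0.3 rad from the stage; seated, its origin is at x = +20, y = +22.5 mm of the stage
- substrate_corner (a point): far left corner (+55, +42.5 mm) of the specimen carrier, at its underside; meets nest_corner when seated
- clip (a joint): angle of the steel clip about its upright pivot, rad: 0 to 0.25 at the start (at 0 it points along the stage's -x), grows counter-clockwise seen from above; end stop at 2.3, over the near left corner of the seated specimen carrier. Turns stiffly (0.05 N m) and stays where left
- clip_pivot (a point): axis of the clip at the plate's upper face, at x = -60, y = +90 mm of the stage; axes as the stage
- clip_post (a point): top of the black upright post on the clip: 12 mm diameter, 32 mm tall, 55 mm from the pivot axis, top 46 mm above the dark plate. The clip's flat arm is 14 mm wide, 4 mm thick, its underside 10 mm above the dark plate, and ends 68 mm from the axis. At clip angle a the post lies from the pivot in the stage's direction pi + a
- gauge_block: bystander: steel gauge block 30 x 20 x 9 mm lying on the right far part of the stage plate
- lens_ring: bystander: aluminium ring, 30 mm across, 10 mm high, lying on the stage plate outside the corner of the stops
- screwdriver: bystander: screwdriver 170 mm long lying on the bench
- eyepiece: bystander: cream eyepiece, 42 mm across, 66 mm high, on the bench
- wipe_jar: bystander: jar 60 mm across, 90 mm high, on the bench
- brush: bystander: brush lying on the bench
Mind the look-alikes: they are no part of the job. Of the things shaped like the substrate, the white one is meant.

How it is judged:
By the outcome, as a careful person would: the job done as asked, in the order asked, and still so for the second after the job is handed in, with the robot touching nothing.
It also fails if it takes over 61 s, if anything falls off the work surface, if the arm or the gripper's body presses on something with over 40 N, if the wrist force passes 120 N, or if a joint passes its speed limit or range.

## Working session

There is one attempt and no reset: what is moved stays moved. The work goes in short steps, Python scripts to look and compute and a tool call to move; the robot and the scene stay as the last step left them, time stands still between calls to the robot, and variables do not carry over. Pictures are saved under pics/ and viewed, at most 11 in all, crops included, and the job is handed in when it is done.

Besides the shell and the picture viewer there is one more tool, called after "Emit:" in YAML: its name, and indented under it one key for each argument. carry_out: Moves the arm, as the interface text tells. Its arguments: {"type":"object","properties":{"plan":{"type":"array"},"squeeze":{"type":"number"}},"required":["plan"]}

```bash
mkdir -p pics; ls; python3 - <<'E'
from plant import arm
import cv2
for n in ("top","side"):
    cv2.imwrite(f"pics/{n}0.png",arm.camera(n)[:,:,::-1]); p=arm.camera_params(n); print(n,p)
s=arm.read_state(); print(s)
E
```

```text
pics
top {'K': array([[445.74590361,   0.        , 321.74194745],
       [  0.        , 445.74590361, 201.26218622],
       [  0.        ,   0.        ,   1.        ]]), 'origin': array([ 490.87284044,  -84.13472231, 1259.64624349]), 'orientation': array([-0.70667893,  0.70717679, -0.00930121,  0.02047839])}
side {'K': array([[367.76796733,   0.        , 320.28339144],
       [  0.        , 367.76796733, 196.66699761],
       [  0.        ,   0.        ,   1.        ]]), 'origin': array([ 166.55809373, -948.65398238,  632.72782499]), 'orientation': array([ 0.84171997, -0.19343186,  0.09909219, -0.49423917])}
{'time_s': 0.1, 'q': array([ 1.24803060e+00,  2.38717029e-01, -1.41799030e-02,  1.31917858e+00,
        1.37747139e-05,  1.57080584e+00]), 'qvel': array([ 0.00036937, -0.00128922,  0.002706  ,  0.00119867,  0.00146533,
       -0.00024977]), 'effort': array([-4.43607778e-04, -5.39719963e+01,  3.46999884e+01,  1.34209837e-02,
        9.58065158e-06,  3.49093021e-06]), 'eef_pos': array([166.40375622, 497.54044059, 230.73999827]), 'orientation': array([ 1.60687919e-01,  9.87005058e-01, -6.30176821e-04, -1.09566884e-04]), 'contact_force': array([-0.49781911,  0.44133329,  0.55419545]), 'ft_torque': array([-0.01635694,  0.01540714, -0.00129995]), 'gripper_force': 0.0, 'grip_width': 0.9973449901048926}
```

View pics/top0.png

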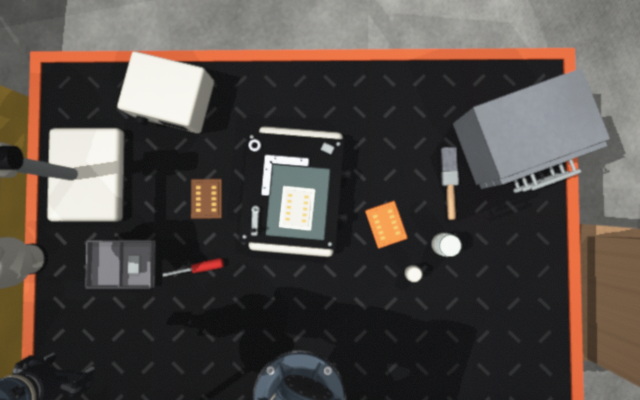

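View pics/side0.png

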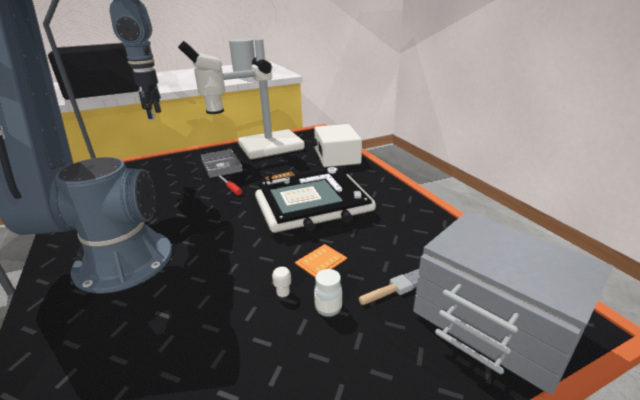

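The top view shows the stage around pixel (293,190), turned a few degrees, with the white carrier at (297,207). The stops' corner is near (267,160), the clip at (255,217), the lens ring at (254,145) and the gauge block at (327,148).

```bash
cat > h.py <<'E'
from plant import arm
import numpy as np, cv2
from scipy.spatial.transform import Rotation as R
def ray(p,uv):
    d=R.from_quat(p["orientation"]).apply(np.linalg.inv(p["K"])@[uv[0],uv[1],1.]); return p["origin"],d
def onz(p,uv,z):
    o,d=ray(p,uv); return o+d*(z-o[2])/d[2]
def proj(p,X):
    c=R.from_quat(p["orientation"]).inv().apply(np.asarray(X,float)-p["origin"]); u=p["K"]@c.T if c.ndim>1 else p["K"]@c
    return (u[:2]/u[2]).T
E
python3 - <<'E'
from h import *
np.set_printoptions(precision=1,suppress=True)
p=arm.camera_params("top")
for n,uv in dict(carrier=(297,207),corner=(269,165),pivot=(254,229),tipclip=(255,208),ring=(254,145)).items(): print(n,onz(p,uv,75))
w=arm.camera_params("wrist"); s=arm.read_state()
Rt=R.from_quat(s["orientation"]); print(w["K"],Rt.inv().apply(w["origin"]-s["eef_pos"]),(Rt.inv()*R.from_quat(w["orientation"])).as_matrix())
print(Rt.as_matrix())
im=arm.camera("top")[110:270,220:370]; cv2.imwrite("pics/top1.png",cv2.resize(im[:,:,::-1],None,fx=5,fy=3.75*1,interpolation=2) if 0 else cv2.resize(im[:,:,::-1],None,fx=3.7,fy=3.7,interpolation=cv2.INTER_CUBIC))
E
```

```text
carrier [525.6   0.4  75. ]
corner [638.   75.6  75. ]
pivot [467.2 114.8  75. ]
tipclip [523.  112.5  75. ]
ring [692.  116.2  75. ]
[[296.8   0.  317.5]
 [  0.  296.8 197.3]
 [  0.    0.    1. ]] [  68.6    0.  -142.7] [[-0.  -1.  -0.3]
 [ 1.  -0.  -0. ]
 [ 0.  -0.3  1. ]]
[[-0.9  0.3 -0. ]
 [ 0.3  0.9 -0. ]
 [ 0.  -0.  -1. ]]
```

View pics/top1.png

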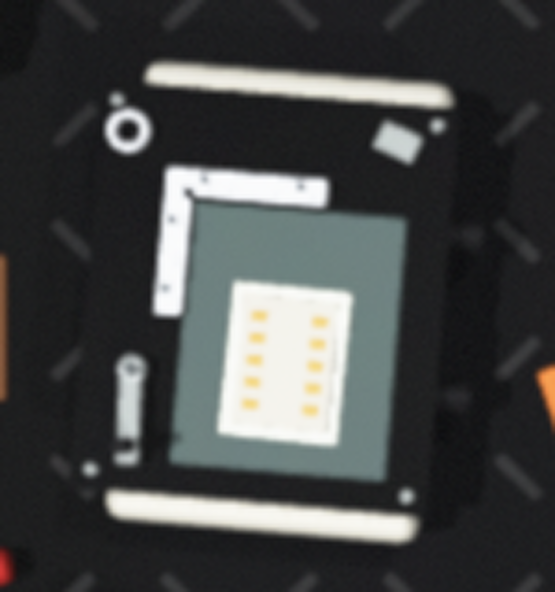

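The crop shows the stage turned about -0.06 rad, the carrier slightly more, and the clip at about angle 0 with its post at the near end. I'll move the wrist camera over the stage.

Emit:
carry_out:
  plan:
    - [[0.33, -0.48, 0.05], 0.26, -1]
    - [[0.33, -0.48, 0.05], 0.26, -1]
    - [[0.33, -0.48, 0.05], 0.26, -1]
    - [[0.33, -0.48, 0.05], 0.26, -1]
    - [[0.33, -0.48, 0.05], 0.26, -1]
    - [[0.33, -0.48, 0.05], 0.26, -1]
    - [[0.33, -0.48, 0.05], 0.26, -1]
    - [[0.33, -0.48, 0.05], 0.26, -1]
    - [[0.33, -0.48, 0.05], 0.26, -1]
    - [[0.33, -0.48, 0.05], 0.26, -1]
    - [[0.33, -0.48, 0.05], 0.26, -1]
    - [[0.33, -0.48, 0.05], 0.26, -1]
    - [[0.33, -0.48, 0.05], 0.26, -1]
    - [[0.33, -0.48, 0.05], 0.26, -1]
    - [[0.33, -0.48, 0.05], 0.26, -1]
    - [[0.33, -0.48, 0.05], 0.26, -1]
    - [[0.33, -0.48, 0.05], 0.26, -1]
    - [[0.33, -0.48, 0.05], 0.26, -1]

```text
time_s: 1.95
eef_pos: [496.2, 18.6, 281.5]
orientation: [0.031, 1.0, -0.0, 0.0]
contact_force: [-0.5, -1.0, 1.0]
grip_width: 1.003
gripper_force: 0.0
```

```bash
python3 - <<'E'
from h import *
import pickle
s=arm.read_state();w=arm.camera_params("wrist"); im=arm.camera("wrist")
print(s["time_s"],s["eef_pos"],s["orientation"],s["q"],s["contact_force"],s["qvel"].max(),w["origin"])
pickle.dump((w,im),open("w1.pkl","wb")); cv2.imwrite("pics/w1.png",im[:,:,::-1])
E
```

```text
1.95 [496.22909022  18.56176178 281.46396045] [ 3.07253429e-02  9.99527855e-01 -4.65530645e-05  1.36404209e-04] [ 3.74570731e-02  1.76884845e-01  3.44261145e-02  1.42807177e+00
 -1.11477408e-04  9.89174176e-02] [-0.49614092 -1.00043635  1.02373312] 0.004504427464639922 [427.7772871   22.943777   424.11449628]
```

View pics/w1.png

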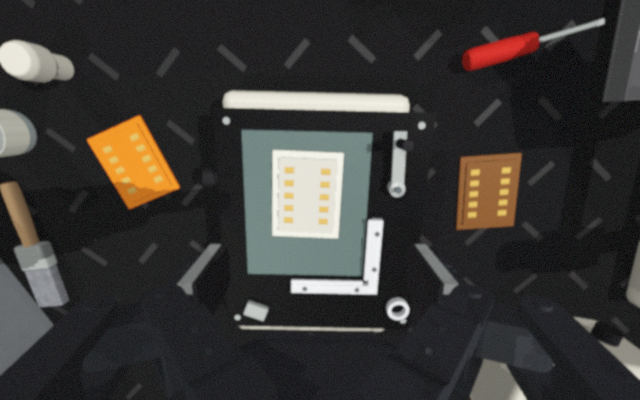

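The wrist view (turned half a turn) shows the carrier at (308,194) on the glass, the stops' inner corner at about (364,280), the clip pivot at (397,190) and its post at about (403,143).

```bash
cat > meas.py <<'E'
from h import *
import pickle,sys
np.set_printoptions(precision=2,suppress=True)
def rects(w,im,box,zs,thr=170):
    "bright low-saturation blobs in box (u0,v0,u1,v1): subpixel rect corners"
    u0,v0,u1,v1=box; S=8
    g=cv2.resize(im[v0:v1,u0:u1].min(2),None,fx=S,fy=S,interpolation=cv2.INTER_CUBIC)
    m=(g>thr).astype(np.uint8)
    cs=[c for c in cv2.findContours(m,cv2.RETR_EXTERNAL,cv2.CHAIN_APPROX_NONE)[0] if cv2.contourArea(c)>200*S*S]
    return [((c[:,0]+.5)/S-.5+[u0,v0]) for c in cs]
def world(w,c,z): return np.array([onz(w,x,z) for x in c])[:,:2]
if __name__=="__main__":
    w,im=pickle.load(open("w1.pkl","rb"))
    for zp in (67,73,79):
        c=max(rects(w,im,(262,140,352,247),0),key=len); P=world(w,c,zp+3).astype(np.float32)
        r=cv2.minAreaRect(P); print("carrier",zp,r)
        L=max(rects(w,im,(280,212,390,300),0),key=len); Q=world(w,L,zp+9).astype(np.float32)
        h=cv2.approxPolyDP(Q.reshape(-1,1,2),4,True)[:,0]; print("L",h)
E
python3 meas.py
```

```text
carrier 67 ((523.071533203125, 3.1385231018066406), (86.01434326171875, 111.22333526611328), 83.89218139648438)
L [[559.51  95.57]
 [560.82  77.05]
 [637.7   70.42]
 [647.67  74.84]
 [641.85  65.55]
 [634.38 -23.42]
 [653.21 -26.21]
 [662.98  86.26]]
carrier 73 ((521.4569091796875, 3.4740943908691406), (84.55695343017578, 109.3387680053711), 83.89218139648438)
L [[557.24  94.32]
 [558.53  76.12]
 [634.09  69.6 ]
 [643.88  73.95]
 [638.16  64.81]
 [630.82 -22.62]
 [649.32 -25.36]
 [658.92  85.17]]
carrier 79 ((519.84228515625, 3.8096694946289062), (83.09954833984375, 107.45428466796875), 83.89218139648438)
L [[554.97  93.07]
 [556.24  75.19]
 [630.47  68.78]
 [640.09  73.05]
 [634.47  64.08]
 [627.26 -21.82]
 [645.43 -24.51]
 [654.87  84.08]]
```

Emit:
carry_out:
  plan:
    - [[0.02, -0.1, -0.15], -0.045, 1]
    - [[0.02, -0.1, -0.15], -0.045, 1]
    - [[0.02, -0.1, -0.15], -0.045, 1]
    - [[0.02, -0.1, -0.15], -0.045, 1]
    - [[0.02, -0.1, -0.15], -0.045, 1]
    - [[0.02, -0.1, -0.15], -0.045, 1]
    - [[0.02, -0.1, -0.15], -0.045, 1]
    - [[0.02, -0.1, -0.15], -0.045, 1]
    - [[0.02, -0.1, -0.15], -0.045, 1]
    - [[0.02, -0.1, -0.15], -0.045, 1]

```text
time_s: 3.0
eef_pos: [516.9, -81.7, 132.0]
orientation: [0.053, 0.999, -0.0, 0.001]
contact_force: [0.2, -0.4, -0.3]
grip_width: -0.001
gripper_force: 0.0
```

```bash
python3 - <<'E'
from h import *
import pickle
s=arm.read_state();w=arm.camera_params("wrist"); im=arm.camera("wrist")
print(s["time_s"],s["eef_pos"],s["orientation"],s["contact_force"],abs(s["qvel"]).max(),s["grip_width"])
pickle.dump((w,im),open("w2.pkl","wb")); cv2.imwrite("pics/w2.png",im[:,:,::-1])
E
```

```text
3.0 [516.85708014 -81.73739832 131.97411311] [ 5.34995842e-02  9.98567688e-01 -9.53112540e-05  5.98065415e-04] [ 0.24079774 -0.38420369 -0.27193912] 0.0042985523644749266 -0.0006054586757438446
```

View pics/w2.png

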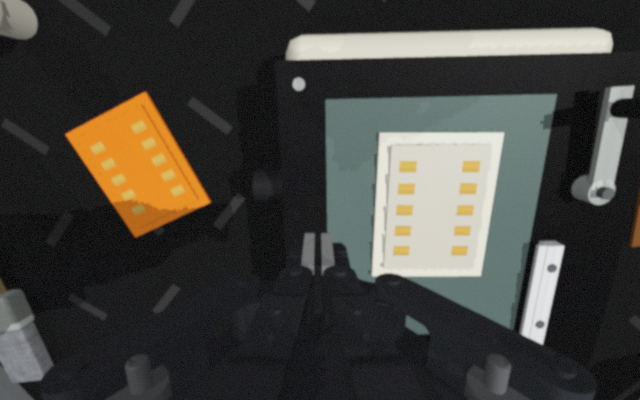

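The closer view shows the carrier's corners at about (380,132), (504,132), (481,277) and (372,276). I'll triangulate them against the first view.

```bash
cat >> meas.py <<'E'
def quad(c):
    "corners of a 4-gon by line fits to its contour sides"
    h=cv2.convexHull(c.astype(np.float32)); e=1.
    while True:
        a=cv2.approxPolyDP(h,e,True)[:,0]
        if len(a)<=4: break
        e+=.3
    L=[]
    for i in range(4):
        p,q=a[i],a[(i+1)%4]; d=(q-p)/np.linalg.norm(q-p); n=np.array([-d[1],d[0]]); t=(c-p)@d; l=np.linalg.norm(q-p)
        s=c[(abs((c-p)@n)<1.5)&(t>.12*l)&(t<.88*l)].astype(np.float32)
        v=cv2.fitLine(s,cv2.DIST_HUBER,0,.01,.01).ravel(); L.append(np.cross([v[2],v[3],1],[v[2]+v[0],v[3]+v[1],1]))
    P=[np.cross(L[i-1],L[i]) for i in range(4)]; return np.array([x[:2]/x[2] for x in P])
def tri(views):
    A=np.zeros((3,3));b=np.zeros(3)
    for w,uv in views:
        o,d=ray(w,uv); d=d/np.linalg.norm(d); M=np.eye(3)-np.outer(d,d); A+=M;b+=M@o
    return np.linalg.solve(A,b)
E
python3 - <<'E'
from meas import *
w1,i1=pickle.load(open("w1.pkl","rb"));w2,i2=pickle.load(open("w2.pkl","rb"))
for thr in (150,175):
    q=[quad(max(rects(w,i,b,0,thr),key=len)) for w,i,b in ((w1,i1,(262,140,352,247)),(w2,i2,(355,110,520,290)))]
    print(q)
    for x in q[1]:
        # match by ground position
        g=onz(w2,x,72); y=min(q[0],key=lambda y:np.linalg.norm(onz(w1,y,72)-g)); print(tri([(w1,y),(w2,x)]))
    for z in (66,69,72,75,78):
        for w,Q in zip((w1,w2),q):
            P=world(w,Q,z); print(z,[round(np.linalg.norm(P[k]-P[k-1]),1) for k in range(4)],P.mean(0),np.round([np.arctan2(*(P[k]-P[k-1])[::-1]) for k in range(4)],3))
E
```

```text
[array([[271.57, 148.51],
       [344.26, 151.74],
       [338.36, 238.81],
       [270.97, 236.16]]), array([[504.63, 131.21],
       [480.75, 276.4 ],
       [371.04, 276.57],
       [378.71, 131.75]])]
[473.04  52.46  65.8 ]
[584.88  40.43  65.92]
[574.22 -46.12  68.77]
[463.71 -34.01  67.64]
66 [np.float64(113.2), np.float64(87.2), np.float64(113.1), np.float64(87.7)] [524.12   2.91] [ 3.03  1.46 -0.11 -1.68]
66 [np.float64(86.5), np.float64(111.9), np.float64(86.5), np.float64(111.7)] [524.54   3.39] [ 1.47 -0.11 -1.68  3.03]
69 [np.float64(112.3), np.float64(86.5), np.float64(112.1), np.float64(87.0)] [523.31   3.08] [ 3.03  1.46 -0.11 -1.68]
69 [np.float64(85.2), np.float64(110.3), np.float64(85.2), np.float64(110.1)] [523.45   2.27] [ 1.47 -0.11 -1.68  3.03]
72 [np.float64(111.3), np.float64(85.8), np.float64(111.2), np.float64(86.3)] [522.5    3.25] [ 3.03  1.46 -0.11 -1.68]
72 [np.float64(84.0), np.float64(108.7), np.float64(84.0), np.float64(108.5)] [522.35   1.16] [ 1.47 -0.11 -1.68  3.03]
75 [np.float64(110.4), np.float64(85.0), np.float64(110.2), np.float64(85.5)] [521.
[... 1193 characters left out ...]
8), np.float64(84.6), np.float64(109.8), np.float64(84.9)] [522.48   3.28] [ 3.03  1.46 -0.11 -1.68]
72 [np.float64(83.3), np.float64(107.9), np.float64(83.2), np.float64(107.5)] [522.31   1.15] [ 1.47 -0.11 -1.68  3.04]
75 [np.float64(108.9), np.float64(83.8), np.float64(108.9), np.float64(84.1)] [521.67   3.45] [ 3.03  1.46 -0.11 -1.68]
75 [np.float64(82.1), np.float64(106.3), np.float64(81.9), np.float64(106.0)] [521.21   0.03] [ 1.47 -0.11 -1.68  3.04]
78 [np.float64(107.9), np.float64(83.1), np.float64(107.9), np.float64(83.4)] [520.87   3.61] [ 3.03  1.46 -0.11 -1.68]
78 [np.float64(80.8), np.float64(104.7), np.float64(80.7), np.float64(104.4)] [520.12  -1.08] [ 1.47 -0.11 -1.68  3.04]
```

Emit:
carry_out:
  plan:
    - [[0.007, 0.085, -0.02], 0, 1]
    - [[0.007, 0.085, -0.02], 0, 1]
    - [[0.007, 0.085, -0.04], 0, 1]
    - [[0.007, 0.085, -0.051], 0, 1]
    - [[0.007, 0.085, -0.051], 0, 1]
    - [[0.007, 0.085, -0.051], 0, 1]
    - [[0.007, 0.085, -0.051], 0, 1]

```text
time_s: 3.75
eef_pos: [524.0, 2.2, 81.0]
orientation: [0.054, 0.999, -0.0, 0.001]
contact_force: [-0.4, -0.9, 0.5]
grip_width: 0.005
gripper_force: 0.0
```

Emit:
carry_out:
  plan:
    - [[0, 0, -0.0005], 0, 1]
    - [[0, 0, -0.001], 0, 1]
    - [[0, 0, -0.0015], 0, 1]
    - [[0, 0, -0.002], 0, 1]

```text
time_s: 4.15
eef_pos: [523.5, 2.7, 78.4]
orientation: [0.054, 0.999, -0.0, 0.0]
contact_force: [0.7, -0.2, 0.1]
grip_width: -0.0
gripper_force: 0.0
```

Emit:
carry_out:
  plan:
    - [[0, 0, -0.0005], 0, 1]
    - [[0, 0, -0.001], 0, 1]
    - [[0, 0, -0.0015], 0, 1]
    - [[0, 0, -0.0015], 0, 1]

```text
time_s: 4.55
eef_pos: [523.5, 2.8, 76.7]
orientation: [0.054, 0.999, -0.0, -0.0]
contact_force: [-0.1, 1.1, 0.3]
grip_width: 0.002
gripper_force: 0.0
```

Emit:
carry_out:
  plan:
    - [[0, 0, -0.0005], 0, 1]
    - [[0, 0, -0.001], 0, 1]
    - [[0, 0, -0.001], 0, 1]

```text
time_s: 4.85
eef_pos: [523.5, 2.9, 75.7]
orientation: [0.054, 0.999, -0.0, -0.0]
contact_force: [-0.7, -0.0, 0.1]
grip_width: -0.003
gripper_force: 0.0
```

Emit:
carry_out:
  plan:
    - [[0, 0, -0.0005], 0, 1]
    - [[0, 0, -0.001], 0, 1]
    - [[0, 0, -0.001], 0, 1]

```text
time_s: 5.15
eef_pos: [523.5, 2.8, 74.7]
orientation: [0.054, 0.999, -0.0, -0.0]
contact_force: [-0.5, -0.6, 0.2]
grip_width: 0.0
gripper_force: 0.0
```

Emit:
carry_out:
  plan:
    - [[0, 0, -0.0005], 0, 1]
    - [[0, 0, -0.001], 0, 1]
    - [[0, 0, -0.001], 0, 1]

```text
time_s: 5.45
eef_pos: [523.5, 2.9, 73.7]
orientation: [0.054, 0.999, -0.0, -0.0]
contact_force: [0.5, 0.1, 0.3]
grip_width: -0.002
gripper_force: 0.0
```

Emit:
carry_out:
  plan:
    - [[0, 0, -0.0005], 0, 1]
    - [[0, 0, -0.001], 0, 1]
    - [[0, 0, -0.001], 0, 1]

```text
time_s: 5.75
eef_pos: [523.5, 2.9, 72.7]
orientation: [0.054, 0.999, -0.0, -0.0]
contact_force: [-0.0, 0.6, -0.0]
grip_width: 0.001
gripper_force: 0.0
```

Emit:
carry_out:
  plan:
    - [[0, 0, -0.0005], 0, 1]
    - [[0, 0, -0.001], 0, 1]
    - [[0, 0, -0.001], 0, 1]

```text
time_s: 6.05
eef_pos: [523.5, 2.9, 71.7]
orientation: [0.054, 0.999, -0.0, -0.0]
contact_force: [0.4, 0.4, -0.1]
grip_width: 0.0
gripper_force: 0.0
```

Emit:
carry_out:
  plan:
    - [[0, 0, -0.0005], 0, 1]
    - [[0, 0, -0.001], 0, 1]
    - [[0, 0, -0.001], 0, 1]

```text
time_s: 6.35
eef_pos: [523.5, 2.9, 70.7]
orientation: [0.054, 0.999, -0.0, -0.0]
contact_force: [0.0, -1.1, -0.1]
grip_width: 0.002
gripper_force: 0.0
```

Emit:
carry_out:
  plan:
    - [[0, 0, -0.0005], 0, 1]
    - [[0, 0, -0.001], 0, 1]
    - [[0, 0, -0.001], 0, 1]

```text
time_s: 6.65
eef_pos: [523.5, 2.8, 69.7]
orientation: [0.054, 0.999, -0.0, -0.0]
contact_force: [-0.3, 0.5, -0.2]
grip_width: 0.003
gripper_force: 0.0
```

Emit:
carry_out:
  plan:
    - [[0, 0, -0.0005], 0, 1]
    - [[0, 0, -0.001], 0, 1]
    - [[0, 0, -0.001], 0, 1]

```text
time_s: 6.95
eef_pos: [523.6, 2.8, 69.5]
orientation: [0.054, 0.999, -0.0, 0.0]
contact_force: [-2.8, 0.2, 9.4]
grip_width: -0.002
gripper_force: 4.3
```

Contact is at a TCP height of about 69.5 mm, with 9 N at about 12 N/mm. I'll start the drag.

Emit:
carry_out:
  plan:
    - [[0.002, 0.001, 0], 0, 1]
    - [[0.005, 0.0025, 0], 0.002, 1]
    - [[0.009, 0.0045, 0], 0.004, 1]
    - [[0.013, 0.0065, 0], 0.005, 1]
    - [[0.017, 0.0085, 0], 0.006, 1]
    - [[0.02, 0.01, 0], 0.007, 1]
    - [[0.02, 0.01, 0], 0.007, 1]

```text
time_s: 7.65
eef_pos: [544.4, 12.9, 69.5]
orientation: [0.05, 0.999, -0.0, 0.001]
contact_force: [0.4, 0.6, 5.4]
grip_width: -0.002
gripper_force: 2.9
```

```bash
python3 - <<'E'
from meas import *
s=arm.read_state();w=arm.camera_params("wrist"); im=arm.camera("wrist")
print(s["eef_pos"],s["contact_force"])
pickle.dump((w,im),open("w3.pkl","wb")); cv2.imwrite("pics/w3.png",im[:,:,::-1])
E
```

```text
[544.44  12.93  69.53] [0.37 0.65 5.38]
```

View pics/w3.png

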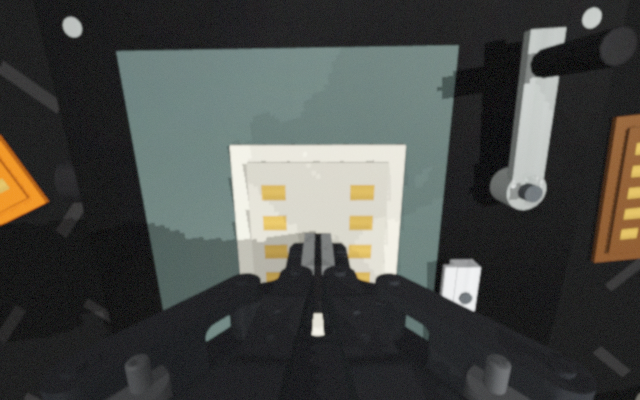

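The carrier is centred under the fingers: its near corners are at (230,145) and (405,145), and the clip pivot is at (520,190).

```bash
python3 - <<'E'
from meas import *
w,im=pickle.load(open("w3.pkl","rb"))
def line(pts): return cv2.fitLine(np.array(pts,np.float32),cv2.DIST_HUBER,0,.01,.01).ravel()
m=(cv2.GaussianBlur(im,(3,3),0).min(2)>170)
near=[(u,np.argmax(m[125:180,u])+125-.5) for u in range(245,392,3)]
left=[(np.argmax(m[v,200:300])+200-.5,v) for v in range(152,235,3)]
right=[(430-np.argmax(m[v,330:431][::-1])+.5,v) for v in range(152,235,3)]
P=[world(w,x,65.5) for x in (near,left,right)]
for n,Q in zip("near left right".split(),P):
    f=line(Q); print(n,f,np.arctan2(f[1],f[0]))
n,l,r=[line(Q) for Q in P]
def X(a,b): t=np.linalg.solve(np.c_[a[:2],-b[:2]],b[2:]-a[2:]); return a[2:]+t[0]*a[:2]
A,B=X(n,l),X(n,r); print(A,B,np.linalg.norm(A-B))
print("pivot",onz(w,(519,190),63+14+3), "postbase",onz(w,(541,66),77))
E
```

```text
near [  0.1    0.99 490.09  18.35] 1.4686846
left [  0.99  -0.1  516.36 -27.69] -0.101608165
right [  1.    -0.1  518.92  59.04] -0.09843049
[485.7  -24.57] [494.51  61.45] 86.47077
pivot [518.7  108.63  80.  ] postbase [466.1  115.54  77.  ]
```

Emit:
carry_out:
  plan:
    - [[0.002, 0.001, -0.0002], 0.001, 1]
    - [[0.006, 0.003, -0.0002], 0.003, 1]
    - [[0.011, 0.0055, -0.0002], 0.005, 1]
    - [[0.016, 0.008, -0.0002], 0.006, 1]
    - [[0.021, 0.0105, -0.0002], 0.008, 1]
    - [[0.026, 0.013, -0.0002], 0.01, 1]
    - [[0.031, 0.0155, -0.0002], 0.012, 1]
    - [[0.036, 0.018, -0.0002], 0.012, 1]
    - [[0.04, 0.02, -0.0002], 0.012, 1]
    - [[0.04, 0.02, -0.0002], 0.012, 1]

```text
time_s: 8.7
eef_pos: [584.7, 33.0, 69.5]
orientation: [0.044, 0.999, 0.0, 0.001]
contact_force: [0.4, -0.5, 5.6]
grip_width: 0.002
gripper_force: 3.3
```

```bash
python3 - <<'E'
from meas import *
s=arm.read_state();w=arm.camera_params("wrist"); im=arm.camera("wrist")
print(s["eef_pos"],s["contact_force"])
pickle.dump((w,im),open("w4.pkl","wb")); cv2.imwrite("pics/w4.png",im[:,:,::-1])
E
```

```text
[584.69  33.05  69.52] [ 0.38 -0.53  5.62]
```

View pics/w4.png

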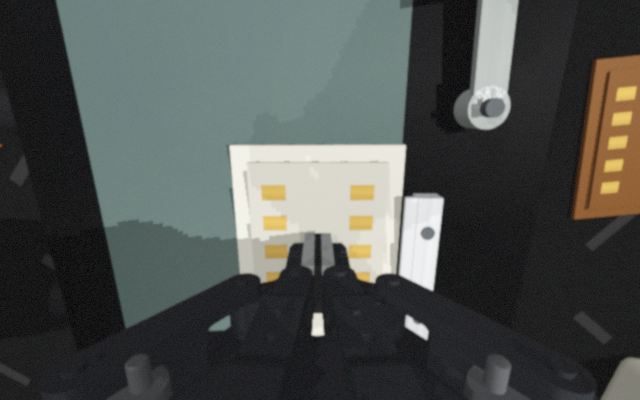

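The carrier rides centred under the fingers, and its left edge is reaching the left stop's lip at (404,200). Next I'll push along the stage's +x, pressing a little more.

Emit:
carry_out:
  plan:
    - [[0.001, 0, -0.0005], 0, 1]
    - [[0.003, 0, -0.0005], 0, 1]
    - [[0.005, -0.0004, -0.0005], 0, 1]
    - [[0.006, -0.0005, -0.0005], 0, 1]
    - [[0.007, -0.0006, -0.0005], 0, 1]
    - [[0.0075, -0.0007, -0.0005], 0, 1]
    - [[0.008, -0.0007, -0.0005], 0, 1]
    - [[0.008, -0.0007, -0.0005], 0, 1]

```text
time_s: 9.55
eef_pos: [592.0, 32.3, 69.5]
orientation: [0.044, 0.999, 0.0, 0.001]
contact_force: [-3.8, -0.7, 11.8]
grip_width: 0.004
gripper_force: 6.5
```

Emit:
carry_out:
  plan:
    - [[0.0005, 0, 0], 0, 1]
    - [[0.001, 0, 0], 0, 1]
    - [[0.0015, -0.0001, 0], 0, 1]
    - [[0.002, -0.0002, 0], 0, 1]
    - [[0.002, -0.0002, 0], 0, 1]

```text
time_s: 10.05
eef_pos: [592.9, 32.2, 69.5]
orientation: [0.044, 0.999, 0.0, -0.0]
contact_force: [-7.0, 1.0, 15.6]
grip_width: 0.002
gripper_force: 8.1
```

Emit:
carry_out:
  plan:
    - [[0.0001, 0.001, 0.0003], 0, 1]
    - [[0.0003, 0.003, 0.0003], 0, 1]
    - [[0.0004, 0.005, 0.0003], 0, 1]
    - [[0.0005, 0.006, 0.0003], 0, 1]
    - [[0.0006, 0.007, 0.0003], 0, 1]
    - [[0.0007, 0.0075, 0.0003], 0, 1]
    - [[0.0007, 0.0075, 0.0003], 0, 1]

```text
time_s: 10.75
eef_pos: [594.1, 38.7, 69.5]
orientation: [0.045, 0.999, -0.001, 0.0]
contact_force: [-4.3, -4.1, 11.7]
grip_width: -0.002
gripper_force: 5.9
```

```bash
python3 - <<'E'
from meas import *
s=arm.read_state();w=arm.camera_params("wrist"); im=arm.camera("wrist")
print(s["eef_pos"],s["contact_force"])
pickle.dump((w,im),open("w5.pkl","wb")); cv2.imwrite("pics/w5.png",im[:,:,::-1])
E
```

```text
[594.15  38.74  69.49] [-4.32 -4.06 11.71]
```

View pics/w5.png

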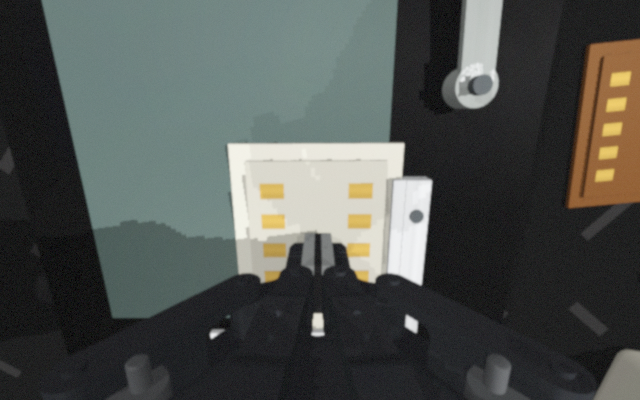

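The lip edge at u≈390 has nearly reached the cover edge at u≈387, which fits seating in y to within about a millimetre. I'll push more in +y and then +x.

Emit:
carry_out:
  plan:
    - [[0, 0.0005, 0], 0, 1]
    - [[0, 0.001, 0], 0, 1]
    - [[0, 0.0015, 0], 0, 1]
    - [[0.0002, 0.002, 0], 0, 1]
    - [[0.0002, 0.0025, 0], 0, 1]
    - [[0.0002, 0.003, 0], 0, 1]
    - [[0.0002, 0.003, 0], 0, 1]

```text
time_s: 11.5
eef_pos: [595.2, 41.6, 69.5]
orientation: [0.045, 0.999, -0.001, 0.001]
contact_force: [-2.0, -3.9, 10.0]
grip_width: -0.001
gripper_force: 4.6
```

Emit:
carry_out:
  plan:
    - [[0.001, 0, -0.0002], 0, 1]
    - [[0.002, 0, -0.0002], 0, 1]
    - [[0.003, 0.0002, -0.0002], 0, 1]
    - [[0.003, 0.0005, -0.0002], 0, 1]
    - [[0.003, 0.0005, -0.0002], 0, 1]

```text
time_s: 12.0
eef_pos: [597.1, 42.2, 69.5]
orientation: [0.045, 0.999, -0.001, 0.0]
contact_force: [-5.7, -3.6, 13.3]
grip_width: -0.0
gripper_force: 7.1
```

Emit:
carry_out:
  plan:
    - [[0, 0, 0.01], 0, 1]
    - [[-0.01, 0, 0.05], 0, 1]
    - [[-0.09, -0.02, 0.1], 0, -1]
    - [[-0.09, -0.02, 0.13], 0, -1]
    - [[-0.09, -0.02, 0.13], 0, -1]
    - [[-0.09, -0.02, 0.13], 0, -1]
    - [[-0.09, -0.02, 0.13], 0, -1]
    - [[-0.09, -0.02, 0.13], 0, -1]
    - [[-0.09, -0.02, 0.13], 0, -1]
    - [[-0.09, -0.02, 0.13], 0, -1]

```text
time_s: 13.0
eef_pos: [507.4, 23.1, 197.0]
orientation: [0.044, 0.999, -0.0, -0.001]
contact_force: [0.4, -0.0, 0.9]
grip_width: 0.998
gripper_force: 0.0
```

```bash
python3 - <<'E'
from meas import *
s=arm.read_state();w=arm.camera_params("wrist"); im=arm.camera("wrist")
print(s["time_s"],s["eef_pos"],s["contact_force"],s["grip_width"],s["orientation"])
pickle.dump((w,im),open("w6.pkl","wb"))
c=im[60:400,180:520]; cv2.imwrite("pics/w6.png",cv2.resize(c[:,:,::-1],(600,600),interpolation=2))
E
```

```text
13.0 [507.45  23.07 196.98] [ 0.36 -0.02  0.87] 0.9980139378811164 [ 0.04  1.   -0.   -0.  ]
```

View pics/w6.png

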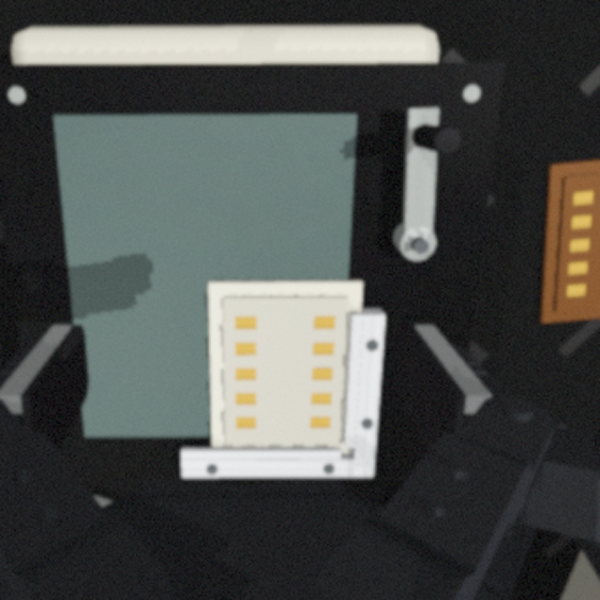

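The carrier looks seated: the cover edges run parallel to both lips, 2–3 crop pixels away. I'll check this with numbers.

```bash
python3 - <<'E'
from meas import *
w,im=pickle.load(open("w6.pkl","rb"))
g=cv2.GaussianBlur(im,(3,3),0).min(2).astype(float)
s=340/600.
C=lambda x,y:np.array([180+x*s,60+y*s])
def edge(a,b,n):
    "edge points along segment a-b (crop px): steepest gradient within +-5 px along n"
    out=[];n=np.array(n,float);T=np.arange(-5,5.01,.1)
    for t in np.linspace(0,1,40):
        p=C(*a)*(1-t)+C(*b)*t; q=p+T[:,None]*n
        v=cv2.remap(g.astype(np.float32),q[:,0].astype(np.float32),q[:,1].astype(np.float32),1).ravel()
        d=abs(np.gradient(cv2.GaussianBlur(v.reshape(-1,1),(1,11),0).ravel())); k=d.argmax(); k0=slice(max(k-8,0),k+9); out.append(p+n*(T[k0]*d[k0]).sum()/d[k0].sum())
    return np.array(out)
E={"near":(edge((220,282),(350,282),(0,1)),3),"right":(edge((209,295),(212,435),(1,0)),3),
 "farout":(edge((190,478),(365,478),(0,1)),9),"leftout":(edge((385,325),(375,465),(1,0)),9)}
for zp in (62,64):
    F={k:cv2.fitLine(world(w,e,zp+h).astype(np.float32),cv2.DIST_HUBER,0,.01,.01).ravel() for k,(e,h) in E.items()}
    for k,f in F.items(): print(k,f,np.arctan(f[1]/f[0]) if abs(f[0])>.5 else -np.arctan(f[0]/f[1]))
    d=lambda a,b:abs(np.cross(F[b][:2],F[a][2:]-F[b][2:]))
    print(zp,"x",d("near","farout"),d("farout","near"),"want 122; y",d("right","leftout"),d("leftout","right"),"want 97")
    a,b=F["farout"],F["leftout"]; t=np.linalg.solve(np.c_[a[:2],-b[:2]],b[2:]-a[2:]); print("outer corner",a[2:]+t[0]*a[:2])
# clip: pivot & arm
print("pivot top",onz(w,C(418,243),62+16),"arm near end mid",onz(w,C(425,108),76),"post base",onz(w,C(423,138),76))
E
```

```text
near [  0.09   1.   538.49  41.38] -0.0893236
right [  1.    -0.09 587.54  -4.03] -0.0891592
farout [  0.09   1.   663.27  34.75] -0.08871957
leftout [  1.    -0.09 612.4   93.48] -0.0862298
62 x 124.872246 124.86954 want 122; y 99.2917 99.33924 want 97
outer corner [668.06  88.67]
near [  0.09   1.   537.77  41.29] -0.089326344
right [  1.    -0.09 586.46  -3.79] -0.08915911
farout [  0.09   1.   661.6   34.71] -0.0887198
leftout [  1.    -0.09 611.11  93.  ] -0.086230956
64 x 123.92731 123.92461 want 122; y 98.55626 98.60335 want 97
outer corner [666.36  88.23]
pivot top [519.92 113.36  78.  ] arm near end mid [452.22 117.49  76.  ] post base [466.59 116.53  76.  ]<stdin>:19: DeprecationWarning: Arrays of 2-dimensional vectors are deprecated. Use arrays of 3-dimensional vectors instead. (deprecated in NumPy 2.0)
```

All four edges are parallel to within about 1 mrad (the left stop's outer edge, the least sharp one, differs by 3). Both spacings show the same 2.36 % excess, which is a height-scale error and not a gap, so the carrier is seated. Next is the clip: pivot about (521,114), post about (466,117).

Emit:
carry_out:
  plan:
    - [[-0.0415, 0.0937, -0.02], 0.03, -1]
    - [[-0.0415, 0.0937, -0.02], 0.03, -1]
    - [[-0.0415, 0.0937, -0.04], 0.03, -1]
    - [[-0.0415, 0.0937, -0.05], 0.03, -1]
    - [[-0.0415, 0.0937, -0.08], 0.03, -1]
    - [[-0.0415, 0.0937, -0.11], 0.03, -1]
    - [[-0.0415, 0.0937, -0.11], 0.03, -1]
    - [[-0.0415, 0.0937, -0.11], 0.03, -1]

```text
time_s: 13.85
eef_pos: [466.1, 116.0, 88.4]
orientation: [0.03, 1.0, -0.0, -0.001]
contact_force: [-0.1, 0.0, 0.3]
grip_width: 1.001
gripper_force: 0.0
```

```bash
python3 - <<'E'
from meas import *
s=arm.read_state();w=arm.camera_params("wrist"); im=arm.camera("wrist")
print(s["time_s"],s["eef_pos"],s["contact_force"],s["orientation"],s["q"])
pickle.dump((w,im),open("w7.pkl","wb"));cv2.imwrite("pics/w7.png",im[:,:,::-1])
E
```

```text
13.85 [466.07 115.98  88.37] [-0.06  0.03  0.29] [ 0.03  1.   -0.   -0.  ] [ 0.24  0.26 -0.37  0.94 -0.    0.3 ]
```

View pics/w7.png

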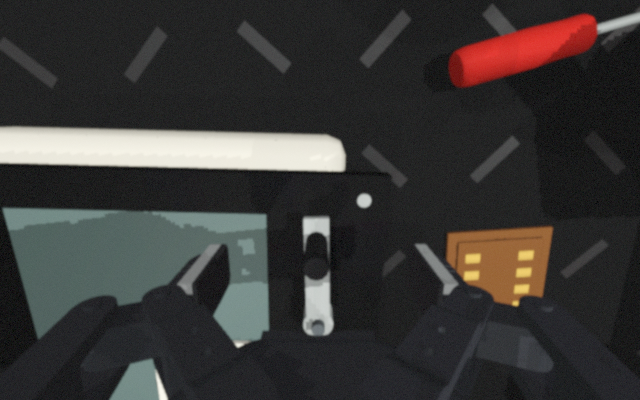

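The post is centred between the open fingers at u≈316 and the clip is aligned with the tool. I'll go 5 mm lower and close gently.

Emit:
carry_out:
  plan:
    - [[0, 0, -0.003], 0, -1]
    - [[0, 0, -0.005], 0, 0]
    - [[0, 0, -0.005], 0, 1]
    - [[0, 0, -0.005], 0, 1]
    - [[0, 0, -0.005], 0, 1]
    - [[0, 0, -0.005], 0, 1]
    - [[0, 0, -0.005], 0, 1]
    - [[0, 0, -0.005], 0, 1]
    - [[0, 0, -0.005], 0, 1]
  squeeze: 20

```text
time_s: 14.8
eef_pos: [465.9, 116.7, 83.3]
orientation: [0.029, 1.0, -0.0, 0.0]
contact_force: [-1.0, 0.3, 4.1]
grip_width: 0.132
gripper_force: 20.8
```

```bash
python3 - <<'E'
from h import *
np.set_printoptions(precision=4,suppress=True)
s=arm.read_state(); print(s["eef_pos"],s["contact_force"],s["grip_width"],s["gripper_force"])
p=s["eef_pos"][:2]; c=np.array([521,113.8]); v=p-c; th=np.arctan2(v[1],v[0]); print(np.linalg.norm(v),th)
r=55
u=v/np.linalg.norm(v); c=p-r*u   # pivot consistent with grasp direction
for k,da in enumerate(np.r_[np.arange(.14,2.3,.14),2.27,2.3]):
    q=c+r*np.array([np.cos(np.arctan2(v[1],v[0])+da),np.sin(np.arctan2(v[1],v[0])+da)]); print(k,np.round(da,2),np.round((q-p)/1000,4))
E
```

```text
[465.8851 116.6847  83.3037] [-0.9883  0.2756  4.0583] 0.13175243393424899 20.84427773952484
55.19030457476086 3.089301377660873
0 0.14 [ 0.0001 -0.0077]
1 0.28 [ 0.0013 -0.0153]
2 0.42 [ 0.0036 -0.0226]
3 0.56 [ 0.0069 -0.0296]
4 0.7 [ 0.0111 -0.0361]
5 0.84 [ 0.0161 -0.0419]
6 0.98 [ 0.0219 -0.0469]
7 1.12 [ 0.0284 -0.0511]
8 1.26 [ 0.0354 -0.0543]
9 1.4 [ 0.0428 -0.0565]
10 1.54 [ 0.0504 -0.0577]
11 1.68 [ 0.0581 -0.0578]
12 1.82 [ 0.0657 -0.0568]
13 1.96 [ 0.0731 -0.0548]
14 2.1 [ 0.0802 -0.0517]
15 2.24 [ 0.0867 -0.0477]
16 2.27 [ 0.0881 -0.0468]
17 2.3 [ 0.0894 -0.0457]
```

Emit:
carry_out:
  plan:
    - [[0.0001, -0.0077, 0], 0.14, 1]
    - [[0.0013, -0.0153, 0], 0.28, 1]
    - [[0.0036, -0.0226, 0], 0.42, 1]
    - [[0.0069, -0.0296, 0], 0.56, 1]
    - [[0.0111, -0.0361, 0], 0.7, 1]
    - [[0.0161, -0.0419, 0], 0.84, 1]
    - [[0.0161, -0.0419, 0], 0.84, 1]

```text
time_s: 15.5
eef_pos: [482.0, 74.0, 83.3]
orientation: [-0.382, 0.924, -0.0, -0.0]
contact_force: [-2.8, -2.0, 6.5]
grip_width: 0.128
gripper_force: 21.2
```

Emit:
carry_out:
  plan:
    - [[0.0058, -0.005, 0], 0.14, 1]
    - [[0.0123, -0.0092, 0], 0.28, 1]
    - [[0.0193, -0.0124, 0], 0.42, 1]
    - [[0.0267, -0.0146, 0], 0.56, 1]
    - [[0.0343, -0.0158, 0], 0.7, 1]
    - [[0.042, -0.0159, 0], 0.84, 1]
    - [[0.0496, -0.0149, 0], 0.98, 1]
    - [[0.057, -0.0129, 0], 1.12, 1]
    - [[0.0641, -0.0098, 0], 1.26, 1]
    - [[0.0641, -0.0098, 0], 1.26, 1]

```text
time_s: 16.5
eef_pos: [546.9, 64.9, 83.3]
orientation: [0.852, -0.523, 0.001, 0.0]
contact_force: [-0.9, -3.8, 5.2]
grip_width: 0.129
gripper_force: 21.1
```

Emit:
carry_out:
  plan:
    - [[0.0033, 0.002, 0], 0.07, 1]
    - [[0.0065, 0.004, 0], 0.14, 1]
    - [[0.0079, 0.0049, 0], 0.17, 1]
    - [[0.0092, 0.006, 0], 0.2, 1]
    - [[0.0092, 0.006, 0], 0.2, 1]
    - [[0.0092, 0.006, 0], 0.2, 1]

```text
time_s: 17.1
eef_pos: [553.6, 69.3, 83.2]
orientation: [0.899, -0.438, -0.0, 0.002]
contact_force: [-7.0, -10.7, 9.3]
grip_width: 0.134
gripper_force: 21.6
```

The end stop is reached: the tool stalled 2.4 mm short with 12 N tangential force. I'll let go, lift and back away.

Emit:
carry_out:
  plan:
    - [[0.0085, 0.0055, 0], 0.2, -0.2]
    - [[0.0085, 0.0055, 0], 0.2, -0.6]
    - [[0.0085, 0.0055, 0], 0.2, -1]
    - [[0.0085, 0.0055, 0], 0.2, -1]
    - [[0.0085, 0.0055, 0], 0.2, -1]
    - [[0.0085, 0.0055, 0], 0.2, -1]
    - [[0.0085, 0.0055, 0.04], 0.2, -1]
    - [[0.0085, 0.0055, 0.08], 0.2, -1]
    - [[0.0085, 0.0055, 0.12], 0.2, -1]
    - [[-0.04, 0.0055, 0.15], -0.3, -1]
    - [[-0.06, -0.04, 0.17], -1.2, -1]
    - [[-0.06, -0.04, 0.17], -2.1, -1]
    - [[-0.06, -0.04, 0.17], -2.1, -1]
    - [[-0.06, -0.04, 0.17], -2.1, -1]
    - [[-0.06, -0.04, 0.17], -2.1, -1]
    - [[-0.06, -0.04, 0.17], -2.1, -1]
    - [[-0.06, -0.04, 0.17], -2.1, -1]
    - [[-0.06, -0.04, 0.17], -2.1, -1]
    - [[-0.06, -0.04, 0.17], -2.1, -1]
    - [[-0.06, -0.04, 0.17], -2.1, -1]

```text
time_s: 19.1
eef_pos: [495.3, 31.0, 253.2]
orientation: [-0.382, 0.924, -0.0, 0.0]
contact_force: [0.1, -0.1, -0.1]
grip_width: 0.999
gripper_force: 0.0
```

Emit:
carry_out:
  plan:
    - [[0, 0, 0], -0.15, -1]
    - [[0, 0, 0], -0.3, -1]
    - [[0, 0, 0], -0.45, -1]
    - [[0, 0, 0], -0.6, -1]
    - [[0, 0, 0], -0.6, -1]
    - [[0, 0, 0], -0.6, -1]

```text
time_s: 19.7
eef_pos: [495.3, 30.9, 253.2]
orientation: [-0.097, 0.995, -0.0, 0.0]
contact_force: [-0.3, -0.6, -0.5]
grip_width: 0.999
gripper_force: 0.0
```

```bash
python3 - <<'E'
from meas import *
s=arm.read_state();w=arm.camera_params("wrist"); im=arm.camera("wrist")
print(s["time_s"],s["eef_pos"],s["contact_force"],s["orientation"])
pickle.dump((w,im),open("w8.pkl","wb"));cv2.imwrite("pics/w8.png",im[:,:,::-1])
E
```

```text
19.7 [495.32  30.94 253.21] [-0.26 -0.64 -0.5 ] [-0.1  1.  -0.   0. ]
```

View pics/w8.png

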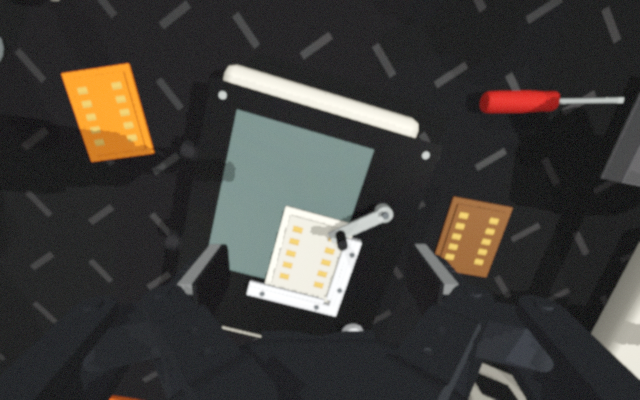

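The clip arm now lies from the pivot (384,214) to its tip (332,235), over the carrier's near left corner, and the carrier is still against both stops. A last check of the clip angle, then I'll hand in.

```bash
python3 - <<'E'
from meas import *
w,im=pickle.load(open("w8.pkl","rb"))
a,b=onz(w,(384,214),77),onz(w,(331.5,235.5),77); v=(b-a)[:2]
print(a,b,np.linalg.norm(v),"angle",np.arctan2(v[1],v[0])+np.pi+0.088)
s=arm.read_state();print(s["time_s"],abs(s["qvel"]).max())
print(arm.sign_off())
E
```

```text
[519.82 112.93  77.  ] [556.93  59.93  77.  ] 64.69935623322728 angle 2.2696312557564946
19.75 0.009477830502301905
the job is handed in; nothing more can be done
None
```

The carrier is seated flush against both stops and the clip is swung over it to its end stop and released. I handed the job in at 19.75 s; the highest pressing force I read was about 16 N, under the 25 N limit.

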